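# Fit the splined polishing lap to the bench spindle

## Task

Fit the polishing lap with the brass hub and cross-shaped splined bore onto the splined spindle of the blue drive head: line up the teeth and lower it on rather than dropping it, rocking it a little about the spindle if the teeth catch, until it lies flat and fully home on the flange, then let go of it. Leave the other lap, with the grey hub and small plain round bore, and the amber dropper bottle where they stand.

Things in the scene. Friction and masses are not known exactly. Their poses are not given: they have to be found in the camera images.
- lap_center (a point): Lap to fit, 0.35-0.6 kg: dark disc, 120 mm across, 6 thick; upright round brass hub, 54 across, top 60 above the underside. Through bore: 4 teeth (7 wide) in to a 25 mm circle, pointed below; 4 wide grooves out to 38 mm, along this frame's +-x and +-y. Point: hub axis, 30 above the underside, z up. Grip the hub across, here or slightly above. Starts left or right of drive head. Fits any quarter turn.
- seat (a point): Fixed blue drive head, 116 mm across, steel flange (top 50 above bench) and upright splined spindle: 20 mm core, 4 teeth (7 wide) along +-x and +-y out to a 32 mm circle, pointed tops 43.5 up; nose tapers to 8 mm, tip 62 up. Point: on the axis at flange top, z up; the lap's underside rests here, lap_center then 30 above. Play: 2.5 mm sideways, over 10 deg either way in turning.
- spare_center (a point): Bystander: other lap on the opposite side of the drive head. Same dark disc (120 mm across, 6 thick) and hub size (54 across, top 60 above the bench), but the hub is silver grey and the bore a plain round 16 mm hole that does not fit. Point: on the hub's axis, 30 mm above the bench, z up. Leave it alone.
- bottle_center (a point): Bystander: amber glass dropper bottle, black cap and rubber bulb, 33 mm in diameter, 85 tall, upright beyond the drive head on the robot's left; light, easily tipped, leave it alone. Point: its centre, 42.5 mm above the bench, z up. (Likewise on the right stands a red steel stone holder, 61 mm tall, bolted down.)
Mind the look-alikes: they are no part of the job. Leave any green look-alike of the part that bears lap_center alone.

How it is judged:
By the outcome, as a careful person would: the job done as asked, in the order asked, and still so for the second after the job is handed in, with the robot touching nothing.
It also fails if it takes over 38 s, if anything falls off the work surface, if the arm or the gripper's body presses on something with over 40 N, if the wrist force passes 120 N, or if a joint passes its speed limit or range.

## Robot

A 6-joint arm with a two-finger parallel gripper is mounted at the origin on the work surface. World frame = base frame: x ahead of the robot, y to its left, z up, the work surface at z = 0. Lengths are in m, angles in degrees, forces in N, time in s.
With the tool pointing down it reaches from about 0.25 to 0.725 m from the base axis. Payload 9.7 kg.
Tool frame: the origin (TCP) lies at the very end of the fingers, on their centre line; the grasp point (between the pads) lies 19 mm behind it (bot.grip_point_offset is the z of the grasp point in the tool frame, in m); z points along the fingers, x is the direction in which the jaws open and shut, and the axes are right-handed (so a half turn about z gives the same grasp; the last joint's range is limited). The gripper opens to 85 mm and grips with 20 to 120 N. Pads are 22 mm wide; open, the fingers measure 114 mm over their backs; the gripper's body (76 mm by 85 mm) begins 54 mm behind the grasp point. The pads swing forward as they close: fully open they stand 13 mm farther back than shut.
Start: joints at [74.427, 4.979, 10.078, 95.1, 0, 90], TCP at [0.148, 0.53, 0.231] pointing down, gripper open.
Joint ranges: [-179.16, 179.16], [-48.56, 103.87], [-65.8, 70.77], [-126.05, 130.52], [-82.76, 87.17], [-180, 180]. Speed limits (degrees/s): [127.2, 127.2, 147.25, 180, 180, 180].

## Interface

Orientations are given as [roll, pitch, yaw] about the fixed x, y, z axes, in that order (R = Rz(yaw) Ry(pitch) Rx(roll)).
In Python, from workcell import get_obs, viewer, job_done, bot gives the robot as it stands.
- The arm moves only by the shell command python3 -m handwheel 'ROWS' [FORCE]. ROWS is JSON, a list of rows, each a list of 5 numbers: the closure, from 0 (fully open) to 1 (shut), then the shift along the world's x, y, z in m, then the turn about the world's z in degrees. A call has 1 to 5 rows; each row is the pose to reach, as a shift and turn from the pose measured when the call began; what a row does not reach only later rows make up. A row lasts 1/10 s, in which the tool goes at most 50 mm and 8.59 degrees, less where a joint would pass 70% of its speed; a pose out of reach is approached as far as the arm can. A call with a gripper value outside its range is refused whole. The fingers move at their own pace and stop on an object; FORCE is the grip in N (left out, the last holds). Time passes only in rows, so rows that repeat a pose let the fingers close. It gives the time, the measured TCP pose, the force and the opening at its end, in the units of the state.
- get_obs(): the state, without advancing time (a new reading comes with each control period).
- viewer.camera(name): name is "scene" or "side" or "wrist"; returns a dict with "color" (400x640x3 uint8, blue, green, red), "K" (3x3 intrinsics, pixels), "origin" and "orientation" of the camera in the world. Camera axes: x right, y down, z forward; pixel columns grow to the right and rows downward; lengths in m; the calibration is good to about 2 mm. A picture is of the moment at which its call begins. There is no depth.
- job_done(): hands the job in, once; it reports no verdict.
The state is a dict: "time": time; "q": joint angles; "qd": joint speeds; "joint_efforts": joint torques, N m; "ee_pos": TCP position; "tcp_rot": TCP orientation; "wrist_force": force on the tool from outside, world axes, zero at the start; "torque": the same for the moment, N m; "opening": finger opening in m.
Only numpy, scipy, OpenCV 4.12 (cv2) and the standard library are available. Lean on these libraries where they do the work, as an engineer would, in place of code of your own. Each camera call takes 0.05 s, during which the arm holds its last target.

## Working session

There is one attempt and no reset: what is moved stays moved. The work goes in short steps, Python scripts to look and compute and a shell command to move; the robot and the scene stay as the last step left them, time stands still between calls to the robot, and variables do not carry over. Pictures are saved under pics/ and viewed, and the job is handed in when it is done.

```bash
ls; mkdir -p pics
cat > h.py <<'E'
import numpy as np, cv2
from workcell import get_obs, viewer, job_done, bot
def snap(n,fn):
    c=viewer.camera(n); cv2.imwrite('pics/'+fn,c['color']); np.savez('pics/'+fn[:-4]+'.npz',**{k:np.array(v) for k,v in c.items()}); return c
E
python3 - <<'E'
from h import *
for n in ['scene','side','wrist']:
    c=snap(n,n+'0.png'); print(n,c['K'],c['origin'],c['orientation'])
print(get_obs())
E
```

```text
pics
scene [[425.72505778   0.         311.97778291]
 [  0.         425.72505778 190.64001904]
 [  0.           0.           1.        ]] [1.27494056 0.30938534 0.67707395] [-128.14756011    0.20019035  105.90610954]
side [[394.1773054    0.         319.08260256]
 [  0.         394.1773054  191.82125057]
 [  0.           0.           1.        ]] [ 0.06158085 -0.30934671  0.6985597 ] [-1.37747184e+02  1.03271851e-01 -4.74284954e+01]
wrist [[334.46167699   0.         319.74009377]
 [  0.         334.46167699 201.17264478]
 [  0.           0.           1.        ]] [0.07200669 0.54997431 0.37323533] [ 1.62320678e+02 -1.89120877e-02  7.44572141e+01]
{'time': 0.15, 'q': array([ 7.44256904e+01,  5.00364852e+00,  1.00470359e+01,  9.51003570e+01,
       -6.89051578e-04,  8.99998830e+01]), 'qd': array([ 0.01451412, -0.11999849,  0.26688375,  0.08565203, -0.02737833,
        0.0237873 ]), 'joint_efforts': array([ 2.51629230e-03, -5.20759785e+01,  4.65044332e+01,  1.37789609e-02,
        1.28736756e-04, -2.41975596e-05]), 'ee_pos': array([0.1476265 , 0.52964272, 0.23076726]), 'tcp_rot': array([1.79999311e+02, 5.69696575e-02, 7.44258074e+01]), 'wrist_force': array([ 0.80598428,  0.12461245, -0.76674126]), 'torque': array([-0.00672815, -0.03383074, -0.01829972]), 'opening': 0.08523726160691036}
```

View pics/scene0.png

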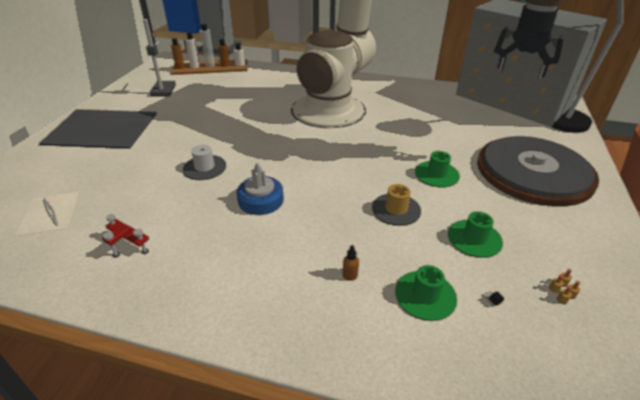

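View pics/side0.png

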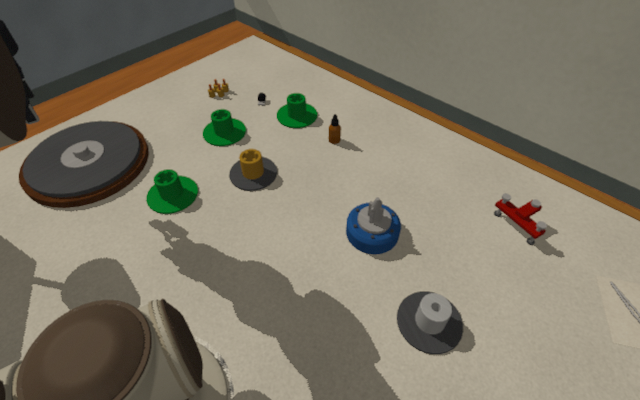

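View pics/wrist0.png

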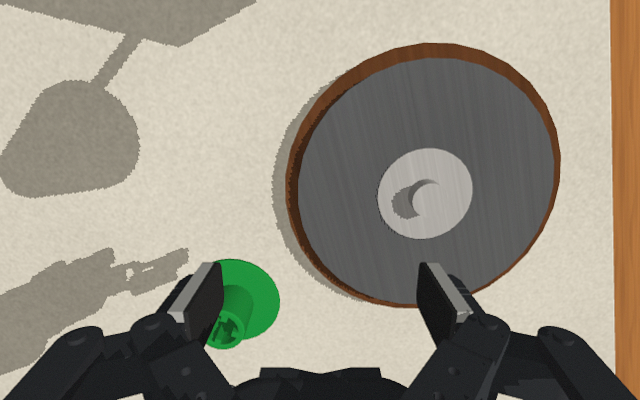

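Scene: the brass-hub lap stands at scene (397,200) / side (252,165). The grey-hub lap is at scene (203,160) / side (432,315). Green look-alikes are at scene (438,168), (475,234) and (427,292). The drive head is at scene (260,192) / side (374,225). The brass hub on a dark disc fits the description; next I confirm it in a crop and measure.

```bash
cat >> h.py <<'E'
from scipy.spatial.transform import Rotation as Ro
def load(fn):
    return dict(np.load('pics/'+fn+'.npz'))
def ray(c,u,v):
    d=np.linalg.inv(c['K'])@np.array([u,v,1.]); return Ro.from_euler('xyz',c['orientation'],degrees=True).as_matrix()@d
def onplane(c,u,v,z):
    d=ray(c,u,v); o=np.array(c['origin']); return o+d*(z-o[2])/d[2]
def proj(c,p):
    R=Ro.from_euler('xyz',c['orientation'],degrees=True).as_matrix(); q=c['K']@(R.T@(np.array(p)-c['origin'])); return q[:2]/q[2]
E
python3 - <<'E'
from h import *
ims=[]
for n,bx in [('scene0',(397,202)),('side0',(253,168)),('scene0',(260,188)),('side0',(374,225))]:
    c=load(n); im=c['color']; x,y=bx
    ims.append(cv2.resize(im[y-35:y+35,x-45:x+45],(400,300),interpolation=cv2.INTER_CUBIC))
cv2.imwrite('pics/crop0.png',np.vstack([np.hstack(ims[:2]),np.hstack(ims[2:])]))
for n in ['scene0','side0']:
    c=load(n); hsv=cv2.cvtColor(c['color'],cv2.COLOR_BGR2HSV)
    for nm,lo,hi in [('blue',(100,120,40),(125,255,255)),('brass',(14,120,90),(28,255,255))]:
        m=cv2.inRange(hsv,lo,hi); k,l,s,ce=cv2.connectedComponentsWithStats(m)
        for i in range(1,k):
            if s[i,4]>150: print(n,nm,s[i],ce[i])
E
```

```text
scene0 blue [ 163    0   39   33 1027] [182.30282376  15.32132425]
scene0 blue [238 180  44  34 809] [260.37082818 200.67985167]
scene0 brass [172  46  75  28 467] [205.62740899  67.17130621]
scene0 brass [389 185  21  29 478] [399.24058577 198.45188285]
scene0 brass [554 273  25  30 275] [565.92       287.68363636]
scene0 brass [   0  308  325   92 5225] [151.16478469 358.62985646]
side0 blue [ 347  204   53   50 1257] [371.28082737 234.7008751 ]
side0 brass [  24   21  616  200 7946] [266.49194563  98.73521269]
side0 brass [240 149  22  26 216] [249.23611111 157.56944444]
```

View pics/crop0.png

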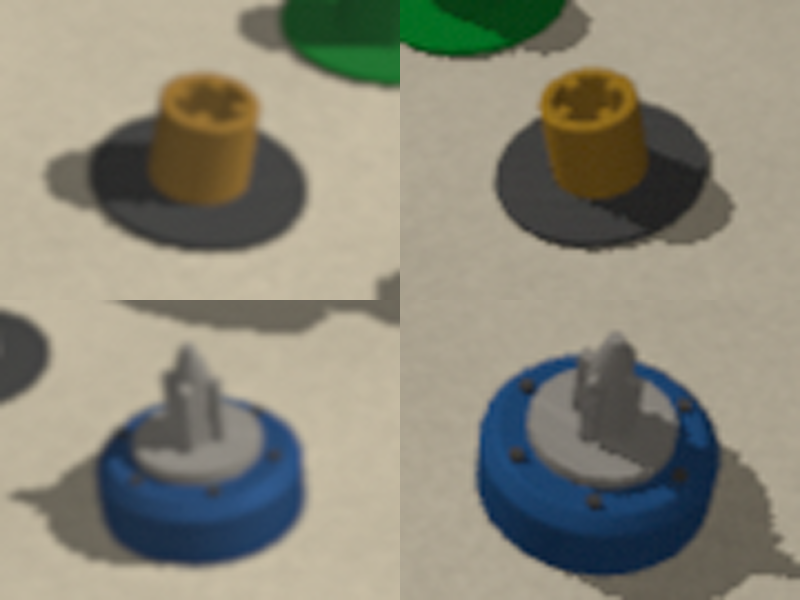

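The crop confirms a brass hub on a dark disc with a cross-shaped splined bore (hub top about scene (399,190), side (251,156)). The spindle teeth are visible on the drive head. Coarse positions first, then a wrist view from above.

Run:
```python
from h import *
s=load('scene0');d=load('side0')
print('lap',onplane(s,398.8,190.3,.06),onplane(d,250.7,155.6,.06))
print('fl',onplane(s,259.6,185.2,.05),onplane(d,374.7,218.7,.05))
print('tip',onplane(s,257.3,163.5,.112),onplane(d,377.2,197.7,.112))
print('spare',onplane(s,202,149,.06),onplane(d,434.5,300,.06)); print('bottle',onplane(s,351,275,.005),onplane(s,397,282,0))
w=load('wrist0');o=get_obs();R=Ro.from_euler('xyz',o['tcp_rot'],degrees=True).as_matrix()
print(R.T@(w['origin']-o['ee_pos']), R, bot.grip_point_offset)
```

```text
lap [0.46376761 0.28780268 0.06      ] [0.46376782 0.28351681 0.06      ]
fl [ 0.52146514 -0.03972967  0.05      ] [ 0.51730753 -0.04715052  0.05      ]
tip [ 0.51921317 -0.04110032  0.112     ] [ 0.5194941  -0.04373736  0.112     ]
spare [ 0.42556442 -0.24193984  0.06      ] [ 0.43601579 -0.23822088  0.06      ]
bottle [0.69914715 0.22563464 0.005     ] [0.68761154 0.31817718 0.        ]
[-0.00085942 -0.07830036 -0.14246822] [[ 2.68485829e-01  9.63283600e-01 -2.55375018e-04]
 [ 9.63283121e-01 -2.68485950e-01 -9.61028848e-04]
 [-9.94307933e-04  1.20241830e-05 -9.99999506e-01]] -0.0187
```

```bash
python3 -m handwheel '[[0,0.03,-0.026,0,-4],[0,0.06,-0.052,0,-8],[0,0.09,-0.078,0,-12],[0,0.12,-0.104,0,-16],[0,0.15,-0.13,0,-20]]'; python3 -m handwheel '[[0,0.03,-0.026,0,-4],[0,0.06,-0.052,0,-8],[0,0.09,-0.078,0,-12],[0,0.12,-0.104,0,-16],[0,0.15,-0.13,0,-20]]'
```

```text
time: 0.65
ee_pos: [0.2985, 0.3984, 0.2306]
tcp_rot: [180.0, 0.1, 54.3]
wrist_force: [-0.2, 0.6, 0.4]
opening: 0.0852
time: 1.15
ee_pos: [0.4495, 0.2671, 0.2304]
tcp_rot: [-180.0, 0.1, 34.1]
wrist_force: [0.4, 0.6, 0.6]
opening: 0.0855
```

```bash
python3 -m handwheel '[[0,0.025,-0.025,0,-2],[0,0.052,-0.05,0,-4],[0,0.052,-0.05,0,-4],[0,0.052,-0.05,0,-4]]'
python3 - <<'E'
from h import *
c=snap('wrist','wrist1.png'); print(proj(c,[.463,.285,.06]))
cv2.imwrite('pics/wrist1c.png',cv2.resize(c['color'][230:390,220:420],(750,600),interpolation=cv2.INTER_CUBIC))
E
```

```text
time: 1.55
ee_pos: [0.5017, 0.2165, 0.2299]
tcp_rot: [-180.0, 0.1, 30.0]
wrist_force: [0.2, -0.2, 0.2]
opening: 0.0856
[321.79399653  93.72347899]
```

View pics/wrist1c.png

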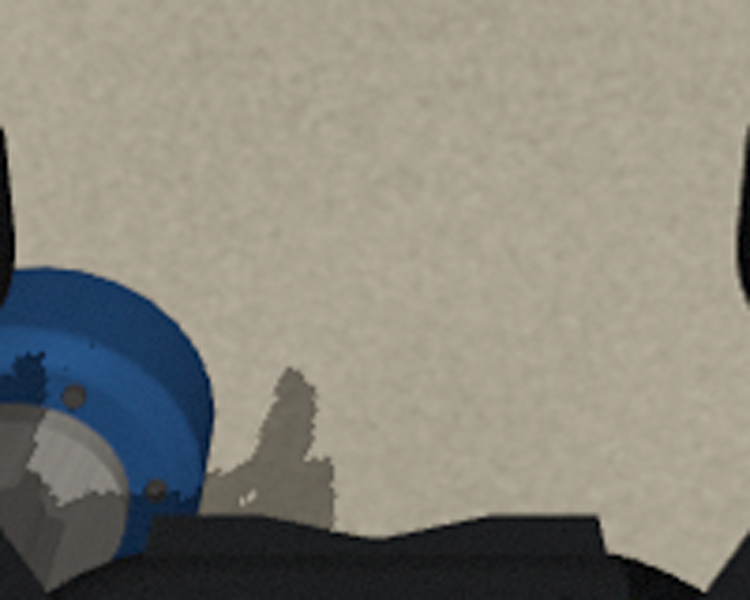

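The camera tilts toward the fingers, so the lap is higher up in this frame, at about (322,94). I'll look there.

Run:
```python
from h import *
c=load('wrist1')
cv2.imwrite('pics/wrist1d.png',cv2.resize(c['color'][20:180,220:420],(750,600),interpolation=cv2.INTER_CUBIC))
hsv=cv2.cvtColor(c['color'],cv2.COLOR_BGR2HSV)
m=cv2.inRange(hsv,(10,90,30),(30,255,255))
m[:20]=0;m[200:]=0
k,l,s,ce=cv2.connectedComponentsWithStats(m)
for i in range(1,k):
    if s[i,4]>150: print(s[i],ce[i])
```

```text
[ 292   57   61   65 2128] [321.96569549  88.59116541]
```

View pics/wrist1d.png

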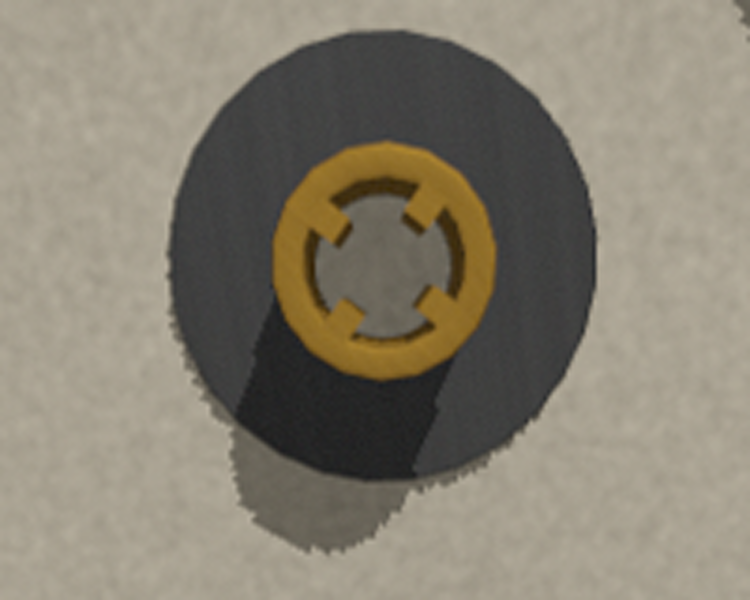

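View pics/wrist1.png

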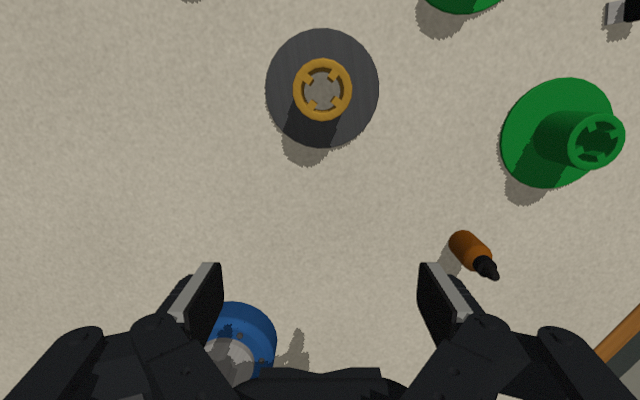

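The wrist view shows the target lap, brass ring centred near (322,89), with four teeth on the diagonals. Next I measure the centre and tooth angle on the hub-top plane.

```bash
cat > lap.py <<'E'
from h import *
def lapmeas(c,z=.06,roi=None,lohi=((10,90,30),(30,255,255)),vmin=110):
    hsv=cv2.cvtColor(c['color'],cv2.COLOR_BGR2HSV); m=cv2.inRange(hsv,(10,120,vmin),(30,255,255))
    if roi:
        mm=np.zeros_like(m); x,y,w,h=roi; mm[y:y+h,x:x+w]=255; m&=mm
    ys,xs=np.nonzero(m); P=np.array([onplane(c,x,y,z)[:2] for x,y in zip(xs,ys)])
    hull=cv2.convexHull(P.astype(np.float32)*1000)
    (cx,cy),r=cv2.minEnclosingCircle(hull); e=cv2.fitEllipse(hull)
    ctr=np.array(e[0])/1000
    d=P-ctr; rr=np.hypot(*d.T)*1000; a=np.degrees(np.arctan2(d[:,1],d[:,0]))
    s=(rr>13)&(rr<18)
    ph=np.degrees(np.angle(np.exp(4j*np.radians(a[s])).sum()))/4
    return ctr,(cx,cy,r),e,ph,abs(np.exp(4j*np.radians(a[s])).mean()),s.sum()
E
python3 - <<'E'
from lap import *
c=load('wrist1')
print(get_obs()['ee_pos'],proj(c,get_obs()['ee_pos']))
for v in (110,130,150): print(lapmeas(c,.06,(280,45,85,85),vmin=v))
E
```

```text
[0.50119837 0.21709331 0.23013522] [321.32460825 264.45481662]
(array([0.46131659, 0.2879881 ]), (461.3714599609375, 288.070068359375, 26.40970802307129), ((461.31658935546875, 287.98809814453125), (52.16487121582031, 52.53690719604492), 10.904129981994629), np.float64(-6.6810378223220575), np.float64(0.854406965421506), np.int64(195))
(array([0.46129111, 0.28820712]), (461.25970458984375, 288.1789245605469, 26.04886245727539), ((461.2911071777344, 288.2071228027344), (51.499794006347656, 51.77086639404297), 132.802734375), np.float64(-6.533761686782688), np.float64(0.8681978827372409), np.int64(181))
(array([0.46078568, 0.29064551]), (460.7106018066406, 290.2317810058594, 24.390745162963867), ((460.7856750488281, 290.6455078125), (46.367835998535156, 47.90369415283203), 91.48674774169922), np.float64(-8.808481582522834), np.float64(0.9037998928832096), np.int64(4))
```

```bash
python3 -m handwheel '[[0,0.002,-0.034,0,-3],[0,0.004,-0.068,0,-6],[0,0.006,-0.102,0,-9],[0,0.008,-0.136,0,-12],[0,0.009,-0.17,0,-15]]'; python3 -m handwheel '[[0,0.002,-0.034,0,-3],[0,0.004,-0.068,0,-6],[0,0.006,-0.102,0,-9],[0,0.009,-0.136,0,-12],[0,0.009,-0.167,0,-15]]';python3 -m handwheel '[[0,0,0,0,0],[0,0,0,0,0]]'
python3 - <<'E'
from h import *
c=snap('wrist','wrist2.png'); u=proj(c,[.519,-.042,.05]); print(u); x,y=map(int,u)
y0=max(0,y-80);x0=x-100
cv2.imwrite('pics/wrist2c.png',cv2.resize(c['color'][y0:y0+160,x0:x0+200],(800,640)[:2] if 0 else (750,600),interpolation=cv2.INTER_CUBIC));print(x0,y0)
E
```

```text
time: 2.1
ee_pos: [0.5096, 0.0472, 0.2304]
tcp_rot: [-180.0, 0.1, 15.1]
wrist_force: [0.2, 0.5, 0.2]
opening: 0.0855
time: 2.6
ee_pos: [0.5186, -0.12, 0.2305]
tcp_rot: [-180.0, 0.1, 0.1]
wrist_force: [0.7, 0.7, 0.3]
opening: 0.0852
time: 2.8
ee_pos: [0.5184, -0.1194, 0.2306]
tcp_rot: [-179.9, 0.1, 0.1]
wrist_force: [0.5, 0.5, 0.4]
opening: 0.0855
[321.48141514  94.9787555 ]
221 14
```

View pics/wrist2c.png

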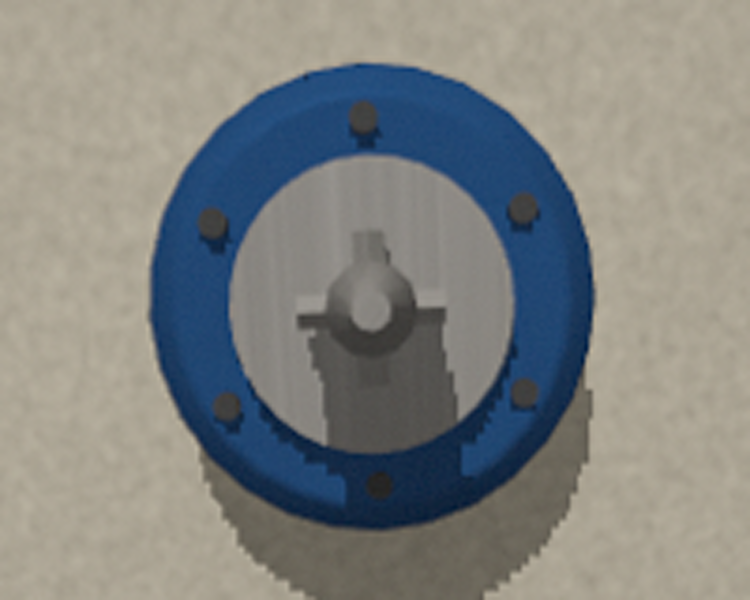

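The wrist view shows the drive head with flange centre about (320,95), teeth near the image axes and tilted about 2°. Next I compute the centre and angle.

Run:
```python
from h import *
c=load('wrist2'); f=lambda x,y,z:onplane(c,221+x/3.75-.4,14+y/3.75-.4,z)[:2]
L,R,T,B=[f(*p,.09) for p in [(297,312),(445,306),(368,232),(373,387)]]
print(L,R,T,B,(L+R)/2,(T+B)/2); a=R-L;b=T-B
print(np.degrees(np.arctan2(a[1],a[0])),np.degrees(np.arctan2(b[1],b[0]))-90,np.hypot(*a),np.hypot(*b))
print('tip',f(371,310,.112),'flange box',f(372,304,.05))
im=c['color'];hsv=cv2.cvtColor(im,cv2.COLOR_BGR2HSV)
m=cv2.inRange(hsv,(100,120,30),(125,255,255)); cn=max(cv2.findContours(m,cv2.RETR_EXTERNAL,cv2.CHAIN_APPROX_NONE)[0],key=cv2.contourArea)
P=np.array([onplane(c,*p[0],.05)[:2]*1000 for p in cn],np.float32); print('blue at .05',cv2.fitEllipse(cv2.convexHull(P)))
# hole in blue = flange
m2=cv2.morphologyEx(m,cv2.MORPH_CLOSE,np.ones((5,5))); cs,h=cv2.findContours(m2,cv2.RETR_CCOMP,cv2.CHAIN_APPROX_NONE)
for q,hh in zip(cs,h[0]):
    if hh[3]>=0 and cv2.contourArea(q)>1000:
        P=np.array([onplane(c,*p[0],.05)[:2]*1000 for p in q],np.float32); print('flange',cv2.fitEllipse(P),cv2.fitEllipse(cv2.convexHull(P)))
```

```text
[ 0.50127805 -0.04352997] [ 0.53316293 -0.04219756] [ 0.51655077 -0.02731277] [ 0.51771792 -0.0591855 ] [ 0.51722049 -0.04286377] [ 0.51713435 -0.04324914]
2.3928945539782704 2.0971844536619955 0.03191270325284532 0.031894098775841914
tip [ 0.51724492 -0.04303105] flange box [ 0.51745011 -0.04173086]
blue at .05 ((517.455810546875, -42.68705368041992), (107.82731628417969, 108.35458374023438), 0.7881717681884766)
flange ((517.370361328125, -42.925376892089844), (71.44235229492188, 71.6948013305664), 77.80979919433594) ((517.3928833007812, -42.997047424316406), (71.8599853515625, 72.30873107910156), 71.07575988769531)
```

Seat: (0.5173, -0.0429), tooth angle +2.2°. Lap: (0.4613, 0.288), groove angle 38.4°, so a turn of about -36° is needed. Moving to above the lap.

```bash
python3 -m handwheel '[[0,-0.006,0.04,0,3],[0,-0.012,0.08,0,6],[0,-0.018,0.12,0,9],[0,-0.024,0.16,0,12],[0,-0.03,0.2,0,15]]'; python3 -m handwheel '[[0,-0.006,0.04,0,3],[0,-0.012,0.08,0,6],[0,-0.018,0.12,0,9],[0,-0.024,0.16,0,12],[0,-0.027,0.205,0,15]]';python3 -m handwheel '[[0,0,0,-0.04,0],[0,0,0,-0.08,0],[0,0,0,-0.11,0],[0,0,0,-0.11,0]]'
python3 - <<'E'
from h import *
snap('wrist','wrist3.png'); print(get_obs()['ee_pos'],get_obs()['tcp_rot'])
E
```

```text
time: 3.35
ee_pos: [0.4874, 0.0841, 0.231]
tcp_rot: [-179.9, 0.0, 15.5]
wrist_force: [1.5, 0.3, -0.1]
opening: 0.0855
time: 3.85
ee_pos: [0.4585, 0.2918, 0.2316]
tcp_rot: [-179.9, -0.0, 30.8]
wrist_force: [1.1, -0.4, 0.2]
opening: 0.0857
time: 4.25
ee_pos: [0.4555, 0.292, 0.1176]
tcp_rot: [-179.9, 0.4, 30.9]
wrist_force: [-1.2, 1.0, 0.2]
opening: 0.0855
[0.45669324 0.29229284 0.12055038] [-1.79934400e+02  1.54840034e-01  3.08984683e+01]
```

View pics/wrist3.png

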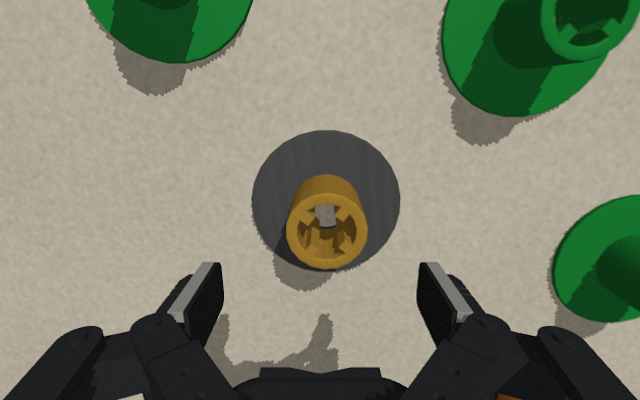

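The hub top is between the open fingers, centred around (327,230). Next I compute the remaining correction.

Run:
```python
from h import *
c=load('wrist3'); print(onplane(c,327,230,.06)); print(get_obs()['ee_pos'],get_obs()['tcp_rot'][2])
```

```text
[0.4613468  0.28909086 0.06      ]
[0.45669324 0.29229284 0.12055038] 30.898468346811676
```

```bash
python3 -m handwheel '[[0,0.0045,-0.0037,-0.02,0],[0,0.0045,-0.0037,-0.05,0],[0,0.0045,-0.0037,-0.08,0],[0,0.0045,-0.0037,-0.1,0],[0,0.0045,-0.0037,-0.103,0]]';python3 -m handwheel '[[0,0,0,0,0],[0.2,0,0,0,0],[0.35,0,0,0,0],[0.6,0,0,0,0],[1,0,0,0,0]]' 60;python3 -m handwheel '[[1,0,0,0,0],[1,0,0,0,0],[1,0,0,0,0],[1,0,0,0,0]]' 60
```

```text
time: 4.8
ee_pos: [0.4607, 0.2889, 0.0175]
tcp_rot: [-179.9, 0.2, 30.9]
wrist_force: [-0.9, 0.2, -0.3]
opening: 0.0856
time: 5.3
ee_pos: [0.4615, 0.2895, 0.0196]
tcp_rot: [-179.9, 0.1, 31.0]
wrist_force: [-2.2, -1.0, 8.5]
opening: 0.053
time: 5.7
ee_pos: [0.4615, 0.2895, 0.0196]
tcp_rot: [-179.9, 0.1, 31.0]
wrist_force: [-1.6, -0.2, 0.6]
opening: 0.0532
```

Gripped at 53 mm opening. Lifting gently first.

```bash
python3 -m handwheel '[[1,0,0,0.01,0],[1,0,0,0.03,0],[1,0,0,0.06,0],[1,0,0,0.09,0],[1,0,0,0.12,0]]';python3 -m handwheel '[[1,0,0,0.02,0],[1,0,0,0.04,0],[1,0,0,0.045,0],[1,0,0,0.045,0]]'
python3 - <<'E'
from h import *
snap('wrist','wrist4.png'); print(get_obs())
E
```

```text
time: 6.2
ee_pos: [0.4613, 0.2893, 0.1412]
tcp_rot: [-179.9, 0.1, 31.0]
wrist_force: [0.1, 1.0, -3.5]
opening: 0.0529
time: 6.6
ee_pos: [0.4615, 0.2895, 0.1868]
tcp_rot: [-179.9, -0.0, 31.0]
wrist_force: [0.2, 0.2, -3.7]
opening: 0.0528
{'time': 6.65, 'q': array([3.20517279e+01, 3.57744190e+00, 3.53803000e+00, 9.00489008e+01,
       8.17153994e-02, 9.11008752e+01]), 'qd': array([ 0.08581007,  0.56623132, -1.43387351, -0.26984284,  0.07057307,
       -0.09386465]), 'joint_efforts': array([-2.78494997e-03, -5.44134057e+01,  5.04854786e+01,  1.77226570e-01,
       -5.59929904e-04,  5.42130829e-05]), 'ee_pos': array([0.46118089, 0.28923664, 0.18572531]), 'tcp_rot': array([-1.79919996e+02,  8.98663775e-02,  3.09508524e+01]), 'wrist_force': array([ 0.12911978, -0.1813003 , -3.47095384]), 'torque': array([-0.03824355, -0.07299196, -0.01928538]), 'opening': 0.05290710755660283}
```

View pics/wrist4.png

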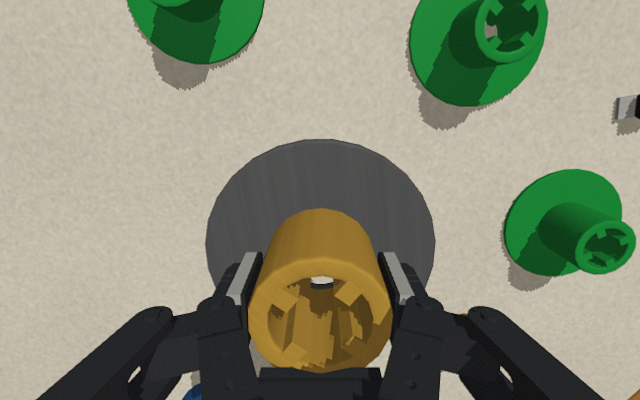

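The lap is held level and cleanly. Next I check the hub axis and tooth angle in the grip.

Run:
```python
from h import *
c=load('wrist4'); dz=.1857-.0196
t=np.linspace(0,2*np.pi,180)
for ctr in [(.4612,.2892),(.4612,.2882),(.4602,.2892)]:
    P=np.array([proj(c,[ctr[0]+.06*np.cos(a),ctr[1]+.06*np.sin(a),.006+dz]) for a in t]); 
    Q=np.array([proj(c,[ctr[0]+.027*np.cos(a),ctr[1]+.027*np.sin(a),.06+dz]) for a in t])
    print(ctr,P[:,0].min(),P[:,0].max(),P[:,1].min(),'hub',Q[:,0].min(),Q[:,0].max(),Q[:,1].min(),Q[:,1].max())
cv2.imwrite('pics/wrist4c.png',cv2.resize(c['color'][250:380,235:405],(784,600),interpolation=cv2.INTER_CUBIC))
```

```text
(0.4612, 0.2892) 204.17454443311976 436.8747448422377 134.7486094980736 hub 246.940393990413 395.4050451017584 250.77932661065026 377.004895133517
(0.4612, 0.2882) 203.34506907515853 435.6992770272136 136.61623912606782 hub 245.67832637038174 393.83106511874473 253.065715156668 378.75672241760066
(0.4602, 0.2892) 202.39533912379707 435.3115469335117 133.62458771658817 hub 244.48011388627125 393.13969051548935 249.40393366515576 375.9536652163724
```

View pics/wrist4c.png

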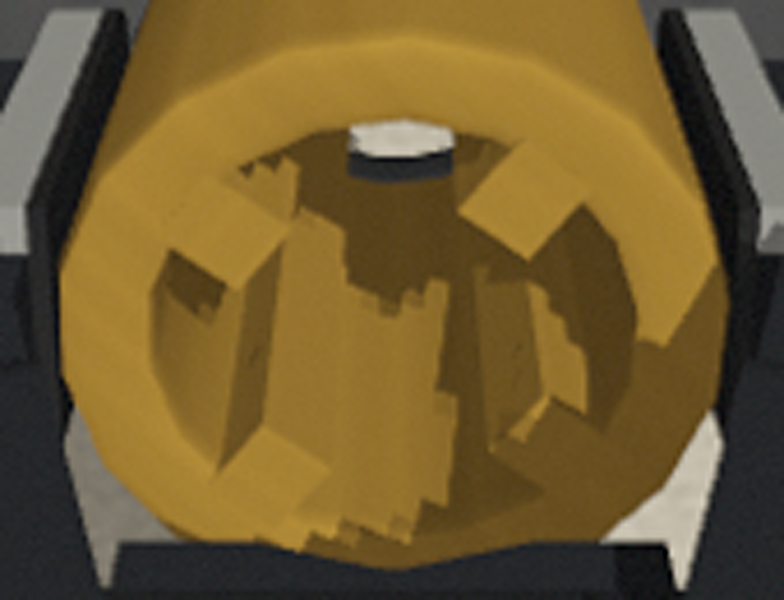

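Run:
```python
from h import *
c=load('wrist4')
for z in (.226,.223):
    TL,TR,BL,BR=[onplane(c,235+u/4.612,250+v/4.612,z)[:2] for u,v in [(262,256),(495,233),(297,450),(523,425)]]
    for a,b in ((TR,BL),(TL,BR)): d=a-b; print(np.degrees(np.arctan2(d[1],d[0])),np.hypot(*d),(a+b)/2)
```

```text
83.42708638658215 0.02584337308465451 [0.46242446 0.28654913]
173.4219681553658 0.026224862306437755 [0.46243077 0.28677816]
83.42708638658215 0.026592287826384987 [0.46363153 0.28456102]
173.42196815536573 0.026984832218910394 [0.46363803 0.28479668]
```

```bash
python3 -m handwheel '[[1,0.003,-0.02,0,-2],[1,0.008,-0.05,0,-5],[1,0.014,-0.085,0,-9],[1,0.02,-0.12,0,-13],[1,0.026,-0.155,0,-17]]';python3 -m handwheel '[[1,0.006,-0.035,0,-4],[1,0.012,-0.07,0,-8],[1,0.018,-0.105,0,-12],[1,0.024,-0.14,0,-16],[1,0.029,-0.168,0,-18.5]]';python3 -m handwheel '[[1,0.001,-0.008,0,-0.7],[1,0.001,-0.008,0,-0.7],[1,0.001,-0.008,0,-0.7],[1,0.001,-0.008,0,-0.7]]'
python3 - <<'E'
from h import *
for n in ('wrist','scene','side'): snap(n,n+'5.png')
print(get_obs()['ee_pos'],get_obs()['tcp_rot'])
a=cv2.imread('pics/scene5.png')[110:230,180:340];b=cv2.imread('pics/side5.png')[130:250,290:450]
cv2.imwrite('pics/c5.png',np.hstack([cv2.resize(i,(400,300),interpolation=cv2.INTER_CUBIC) for i in (a,b)]))
E
```

```text
time: 7.15
ee_pos: [0.4866, 0.1328, 0.1841]
tcp_rot: [-179.9, 0.2, 13.8]
wrist_force: [1.1, -0.7, -3.7]
opening: 0.0527
time: 7.65
ee_pos: [0.5151, -0.037, 0.1825]
tcp_rot: [-179.9, 0.3, -4.9]
wrist_force: [0.6, 0.6, -3.5]
opening: 0.053
time: 8.05
ee_pos: [0.5159, -0.0439, 0.1823]
tcp_rot: [-179.9, 0.4, -5.5]
wrist_force: [-0.7, 0.9, -3.7]
opening: 0.0529
[ 0.5160773  -0.04411574  0.18262087] [-179.93102649    0.32877544   -5.49758604]
```

View pics/c5.png

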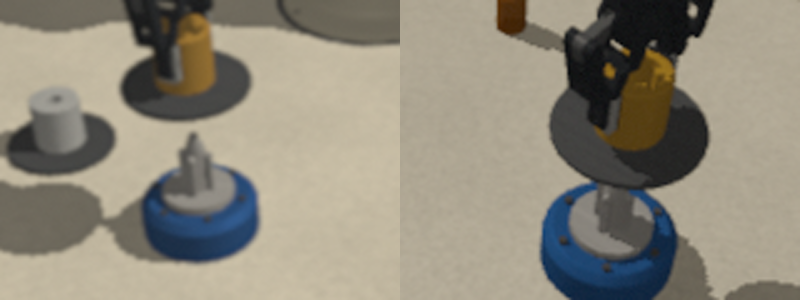

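View pics/wrist5.png

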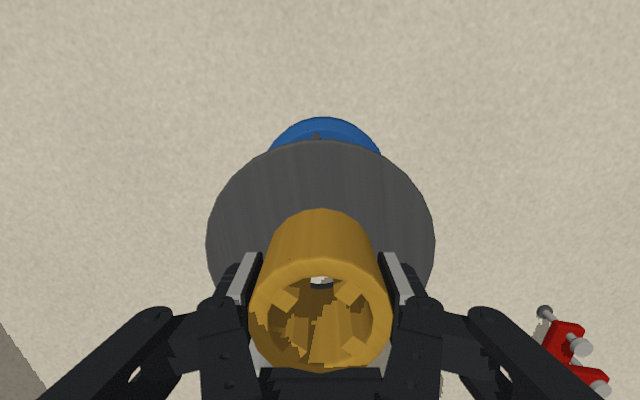

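Run:
```python
from h import *
t=np.linspace(0,2*np.pi,180)
def ext(c,x,y,zu):
    P=np.array([proj(c,[x+.06*np.cos(a),y+.06*np.sin(a),z]) for a in t for z in (zu,zu+.006)]); return np.round([P[:,0].min(),P[:,0].max(),P[:,1].max()],1)
for n in ('scene5','side5'):
    c=load(n); g=cv2.cvtColor(c['color'],cv2.COLOR_BGR2GRAY)
    zu=.1626
    for d in [(0,0,0),(0,-.004,0),(.004,0,0),(0,0,-.003)]: print(n,d,ext(c,.516+d[0],-.044+d[1],zu+d[2]))
# calibrate on the brass lap initially (bench) and drive head for camera bias
for n in('scene0','side0'):
    c=load(n); print(n,'lap0',ext(c,.4613,.2882,0),'flangeproj',np.round(proj(c,[.5173,-.0429,.05]),1),'tip',proj(c,[.5173,-.0429,.112]))
```

```text
scene5 (0, 0, 0) [227.8 281.2 158.9]
scene5 (0, -0.004, 0) [226.1 279.6 158.6]
scene5 (0.004, 0, 0) [227.  280.6 159.9]
scene5 (0, 0, -0.003) [227.9 281.3 160.1]
side5 (0, 0, 0) [347.2 411.9 205.3]
side5 (0, -0.004, 0) [348.8 413.7 206.5]
side5 (0.004, 0, 0) [348.5 413.1 204.1]
side5 (0, 0, -0.003) [347.1 411.6 206.4]
scene0 lap0 [371.3 421.6 225.9] flangeproj [259. 184.] tip [256.88613504 162.93676275]
side0 lap0 [227.2 275.9 190.7] flangeproj [373.1 217.6] tip [376.19175291 198.09864011]
```

```bash
python3 -m handwheel '[[1,0.001,0.0024,0,0.3],[1,0.001,0.0024,-0.02,0.3],[1,0.001,0.0024,-0.04,0.3],[1,0.001,0.0024,-0.045,0.3],[1,0.001,0.0024,-0.045,0.3]]';python3 - <<'E'
from h import *
o=get_obs();print(o['ee_pos'],o['tcp_rot'],o['wrist_force'])
E
```

```text
time: 8.7
ee_pos: [0.5166, -0.0414, 0.1371]
tcp_rot: [-179.9, 0.4, -5.2]
wrist_force: [-0.1, -0.1, -4.0]
opening: 0.0526
[ 0.51663552 -0.04135491  0.13713681] [-179.93062925    0.40992233   -5.15977314] [-0.09369272 -0.13718077 -4.01731022]
```

```bash
python3 -m handwheel '[[1,0.0008,0,-0.006,0],[1,0.0008,0,-0.012,0],[1,0.0008,0,-0.018,0],[1,0.0008,0,-0.018,0]]';python3 - <<'E'
from h import *
for n in ('scene','side'): snap(n,n+'6.png')
o=get_obs();print(o['ee_pos'],o['tcp_rot'],o['wrist_force'])
a=cv2.imread('pics/scene6.png')[120:240,180:340];b=cv2.imread('pics/side6.png')[140:260,290:450]
cv2.imwrite('pics/c6.png',np.hstack([cv2.resize(i,(400,300),interpolation=cv2.INTER_CUBIC) for i in (a,b)]))
E
```

```text
time: 9.1
ee_pos: [0.5171, -0.0414, 0.1183]
tcp_rot: [-179.9, 0.5, -5.2]
wrist_force: [0.6, -0.9, -3.2]
opening: 0.0526
[ 0.51738833 -0.04138302  0.11913093] [-179.92933937    0.41741607   -5.16561553] [-0.33714258 -0.1700844  -2.74945152]
```

View pics/c6.png

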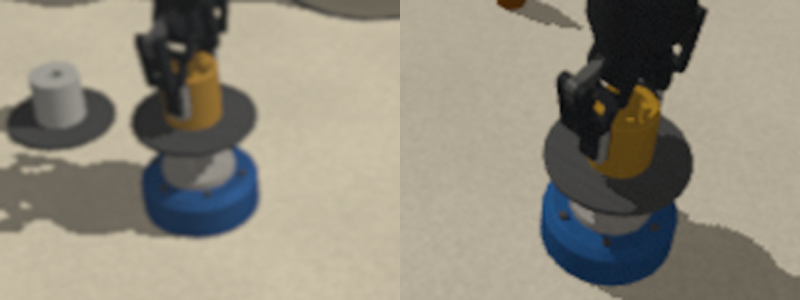

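The nose has entered the bore (disc over the flange in both views) with no contact force. Continuing slowly to the teeth.

```bash
python3 -m handwheel '[[1,0,-0.0002,-0.003,0],[1,0,-0.0002,-0.006,0],[1,0,-0.0002,-0.008,0]]'; python3 -m handwheel '[[1,0,0,-0.002,0],[1,0,0,-0.004,0],[1,0,0,-0.006,0]]'; python3 -m handwheel '[[1,0,0,-0.002,0],[1,0,0,-0.004,0],[1,0,0,-0.006,0]]'
```

```text
time: 9.5
ee_pos: [0.5173, -0.0416, 0.1109]
tcp_rot: [-179.9, 0.4, -5.2]
wrist_force: [0.4, 0.4, -3.7]
opening: 0.0527
time: 9.8
ee_pos: [0.5173, -0.0416, 0.1046]
tcp_rot: [-179.9, 0.4, -5.2]
wrist_force: [0.3, -0.1, -4.0]
opening: 0.053
time: 10.1
ee_pos: [0.5173, -0.0416, 0.0985]
tcp_rot: [-179.9, 0.4, -5.2]
wrist_force: [-0.1, 0.3, -3.4]
opening: 0.0528
```

Well past the tooth tops with no force, so the teeth are engaged. Continuing.

```bash
python3 -m handwheel '[[1,0,0,-0.003,0],[1,0,0,-0.006,0],[1,0,0,-0.009,0],[1,0,0,-0.012,0]]'; python3 -m handwheel '[[1,0,0,-0.003,0],[1,0,0,-0.006,0],[1,0,0,-0.009,0]]'; python3 -m handwheel '[[1,0,0,-0.0015,0],[1,0,0,-0.003,0],[1,0,0,-0.0045,0],[1,0,0,-0.0045,0]]'
```

```text
time: 10.5
ee_pos: [0.5173, -0.0416, 0.0862]
tcp_rot: [-179.9, 0.4, -5.2]
wrist_force: [-0.0, -0.3, -3.8]
opening: 0.053
time: 10.8
ee_pos: [0.5173, -0.0416, 0.0769]
tcp_rot: [-179.9, 0.4, -5.2]
wrist_force: [-0.7, 0.3, -3.6]
opening: 0.0527
time: 11.2
ee_pos: [0.5172, -0.0416, 0.0722]
tcp_rot: [-179.9, 0.4, -5.2]
wrist_force: [-0.7, 0.1, -3.6]
opening: 0.0524
```

```bash
python3 -m handwheel '[[1,0,0,-0.001,0],[1,0,0,-0.002,0],[1,0,0,-0.002,0]]'; python3 -m handwheel '[[1,0,0,-0.001,0],[1,0,0,-0.001,0]]'; python3 -m handwheel '[[1,0,0,-0.001,0],[1,0,0,-0.001,0]]'
```

```text
time: 11.5
ee_pos: [0.5171, -0.0416, 0.0701]
tcp_rot: [-179.9, 0.5, -5.2]
wrist_force: [-0.0, 0.0, -2.9]
opening: 0.0528
time: 11.7
ee_pos: [0.5172, -0.0416, 0.0698]
tcp_rot: [-179.9, 0.4, -5.2]
wrist_force: [-2.8, -0.5, 2.6]
opening: 0.0525
time: 11.9
ee_pos: [0.5172, -0.0416, 0.0697]
tcp_rot: [-179.9, 0.4, -5.2]
wrist_force: [-4.7, -0.1, 6.8]
opening: 0.0527
```

Contact came at TCP z = 0.0697, against a predicted home height of 0.0696. Looking before I release.

```bash
python3 -m handwheel '[[0.8,0,0,0,0],[0.4,0,0,0,0],[0,0,0,0,0],[0,0,0,0,0],[0,0,0,0,0]]';python3 -m handwheel '[[0,0,0,0,0],[0,0,0,0,0]]'; python3 -m handwheel '[[0,0,0,0.01,0],[0,0,0,0.03,0],[0,0,0,0.06,0],[0,0,0,0.1,0],[0,0,0,0.14,0]]'; python3 -m handwheel '[[0,-0.03,0,0.02,0],[0,-0.06,0.04,0.04,0],[0,-0.09,0.08,0.04,0],[0,-0.1,0.12,0.04,0],[0,-0.1,0.12,0.04,0]]'
python3 - <<'E'
from h import *
for n in ('scene','side'): snap(n,n+'7.png')
a=cv2.imread('pics/scene7.png')[130:230,190:323];b=cv2.imread('pics/side7.png')[170:270,307:440]
cv2.imwrite('pics/c7.png',np.hstack([cv2.resize(i,(400,300),interpolation=cv2.INTER_CUBIC) for i in (a,b)]))
E
```

```text
time: 12.4
ee_pos: [0.5174, -0.0416, 0.0698]
tcp_rot: [-179.9, 0.4, -5.2]
wrist_force: [0.6, -0.0, 0.4]
opening: 0.0857
time: 12.6
ee_pos: [0.5174, -0.0416, 0.0698]
tcp_rot: [-179.9, 0.4, -5.2]
wrist_force: [-0.3, -1.0, -0.6]
opening: 0.085
time: 13.1
ee_pos: [0.5171, -0.0416, 0.2119]
tcp_rot: [-179.9, 0.4, -5.2]
wrist_force: [1.6, -0.2, -0.4]
opening: 0.0856
time: 13.6
ee_pos: [0.4156, 0.0819, 0.2535]
tcp_rot: [-179.8, 0.2, -4.9]
wrist_force: [-0.1, -0.7, -0.0]
opening: 0.0854
```

View pics/c7.png

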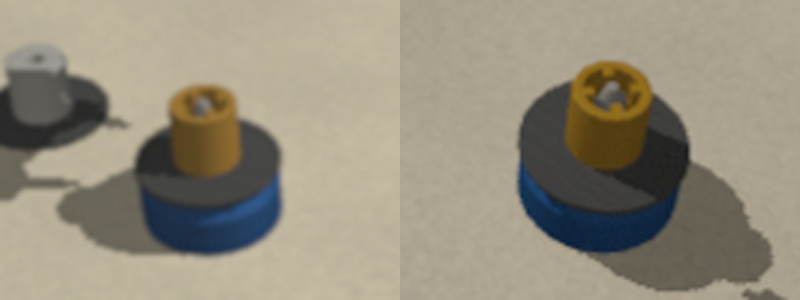

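View pics/scene7.png

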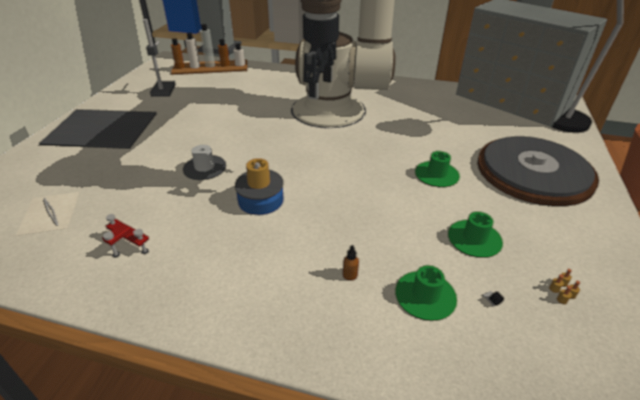

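Both views show the lap flat on the blue head with the spindle tip flush in its bore. The hub-top centre is at scene (257.6,163.5), against about (257,163.5) predicted for home. The spare lap (203,160), the bottle (351,265) and the green laps are unmoved, and the gripper is clear.

```bash
python3 -c "
from workcell import job_done
print(job_done())"
```

```text
the job is handed in; nothing more can be done
None
```

The brass-hub lap is on the splined spindle, lying flat and home on the flange, and I let go of it and handed the job in at about 13.7 s. I gripped it by the hub, turned it about 36° to line up the teeth, and lowered it slowly. The teeth did not catch, so no rocking was needed.

- **Seating:** it met the flange at TCP z = 0.0697 m, against 0.0696 m predicted for fully home, with a light contact of about 7 N.
- **After release:** both outside cameras show it flat, with the spindle tip level in the bore. The hub top is within about 1 px of where a fully home lap should appear.
- **Bystanders:** the spare lap, the bottle and the green look-alikes look unmoved. The gripper is clear of everything.
- **One disagreement:** the wrist picture during the carry suggested the lap hung 2–3 mm lower in the grip than the arm's readings did. The contact height did not bear that out, so I put it down to camera calibration.

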